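# Shut and bolt the sample case

### The arm

A 6-joint arm with a two-finger parallel gripper is mounted at the origin on a cart in front of the work surface, level with it; the furniture and walls round the work are solid. World frame = base frame: x ahead of the robot, y to its left, z up, the work surface at z = 0. Lengths are in m, angles in rad, forces in N, time in s.
With the tool pointing down it reaches from about 0.25 to 0.775 m from the base axis. Payload 4 kg.
Tool frame: the origin (TCP) lies at the very end of the fingers, on their centre line; the grasp point (between the pads) lies 19 mm behind it (robot.tcp_to_grasp is the distance from the TCP to the grasp point, in m); z points along the fingers, y is the line along which they close (so a half turn about z gives the same grasp; the last joint's range is limited). The gripper opens to 94 mm and grips with 3 to 60 N. Pads are 16 mm wide; open, the fingers measure 119 mm over their backs; the gripper's body (75 mm by 177 mm) begins 78 mm behind the grasp point.
Start: joints at [-1.304, 0.087, 1.371, -0, 1.684, -0.103], TCP at [0.199, -0.513, 0.206] pointing down, gripper open.
Joint ranges: [-3.1, 3.1], [-0.76, 2.03], [0.27, 2.55], [-1.08, 4.22], [0.17, 2.65], [-2.57, 2.57]. Speed limits (rad/s): [2.79, 2.79, 3.14, 3.14, 3.14, 3.14].

### API

Orientations are given as [roll, pitch, yaw] about the fixed x, y, z axes, in that order (R = Rz(yaw) Ry(pitch) Rx(roll)).
In Python, from bench import robot, imaging gives the robot as it stands (robot), with the cameras (imaging).
- The arm moves only by the tool nudge_tcp, called after "Call:" by a JSON object that holds its "op" and its "data", one argument or row to a line. Schema: {"type":"object","properties":{"motion":{"type":"array","items":{"type":"object","properties":{"aperture":{"type":"number"},"sx":{"type":"number"},"sy":{"type":"number"},"sz":{"type":"number"},"spin":{"type":"number"}},"additionalProperties":false,"required":["aperture"]},"minItems":1,"maxItems":20},"only":{"type":"string"},"quiet":{"type":"boolean"},"lines":{"type":"string"}},"required":["motion"],"additionalProperties":false}. motion is a list of rows, 1 to 20 of them, each an object with the fields aperture (the finger opening in m), sx, sy, sz (the shift in m), spin (a turn about the tool's z in rad); a field left out counts as zero (the opening has to be given); each row shifts and turns the commanded pose from where the row before left it, along the tool's axes as they then stand; what a row does not reach is not made up. A row lasts 1/12 s, in which the tool goes at most 0.0417 m and 0.125 rad, less where a joint would pass 70% of its speed; a pose out of reach is approached as far as the arm can. The fingers move at their own pace and stop on an object; the grip force is fixed at half the most. Time passes only in rows, so rows that do not move let the fingers close. The tool returns the time, the measured TCP pose, the force, the opening and the grip force at its end. only (a regular expression) keeps the lines of the reply that match it, lines (a string "A,B") keeps lines A to B, and quiet returns only ok. Input that does not fit is refused with a message, and nothing moves.
- robot.get_obs(): the state, without advancing time (a new reading comes with each control period).
- imaging.snapshot(name): name is "scene" or "side" or "wrist"; returns a dict with "color" (480x640x3 uint8, blue, green, red), "fx", "fy", "cx", "cy" (pixels), "k1" (the pictures are not rectified: a ray, as slopes to the right and down, at radius r is drawn at 1 + k1 r^2 times it, then the intrinsics apply), "extrinsics" (4x4, takes a point from world to camera coordinates). Camera axes: x right, y down, z forward; pixel columns grow to the right and rows downward; lengths in m; the calibration is good to about 2 mm. A picture is of the moment at which its call begins. There is no depth.
- robot.close_job(): hands the job in; it is judged then, once.
The state is a dict: "time": time; "joint_positions": joint angles; "qvel": joint speeds; "joint_torque": joint torques, N m; "tool_pos": TCP position; "ee_rot": TCP orientation; "wrist_force": force on the tool from outside, world axes, zero at the start; "wrist_torque": the same for the moment, N m; "width": finger opening in m; "finger_force": force on a finger pad.
Only numpy, scipy, OpenCV 4.12 (cv2) and the standard library are available. Lean on these libraries where they do the work, as an engineer would, in place of code of your own. Each camera call takes 0.05 s, during which the arm holds its last target. There are 200 camera calls.

### The job

Shut the lid of the grey sample case flush, then bolt it: lift the bolt's ball handle out of the notch it rests in, slide the bolt through the eye on the lid, and let the handle drop right down into the other notch. Leave the things that stand round the case where they are.

Things in the scene. Friction and masses are not known exactly. Their poses are not given: they have to be found in the camera images.
- case: grey painted steel case, 200 (x) x 200 (y) x 90 mm high, fixed to the worktop. Origin: centre of its underside; x points from the front (bolt side, facing the robot) to the back (lid hinge), y to the left along the front, z up. A fixed deck 64 mm deep along the front, top at z 90, carries the bolt: a 12 mm rod along y at x -70, z 107 mm, in two straps at y -74 and 30 reaching z 118
- lid (a joint): hinge of the lid, rad: 0 shut (flush with the deck), grows as it opens, up to 1.3. It is stiff and stays where it is left (about 0.4 N m of friction). It starts half open
- lid_hinge (a point): a point on the lid's hinge axis (which runs along the case's y), at mid width: x 95, y 0, z 85 mm in the case frame
- lid_edge (a point): middle of the lid's front edge, on its outer (upper) face: 131 mm from the hinge axis and, when shut, 5 mm above it (z 90 in the case frame). The lid is a plain 5 mm plate, 200 mm wide (y -100 to 100); press on its outer face to shut it
- bolt (a joint): slide of the bolt along the case's +y (towards the eye), m: about 0 where the handle lies in the open notch, 0.050 where it lies in the bolted notch with the rod through the eye; travel -0.006 to 0.057, so it can pass a little beyond the notch. Sliding friction about 1 N
- handle (a joint): turn of the handle about the rod, rad: 0 lying level towards the robot, down in a notch; grows as the ball is raised; stops at 1.3. The 10 mm stem clears the guide plate above about 0.70 rad; below that the bolt cannot slide out of a notch. The handle falls by its own weight and cannot rest upright
- knob (a point): centre of the black ball, 26 mm diameter, at the end of the handle, 56 mm from the rod's axis; lying down it hangs 26 mm in front of the case's front face at z 107 mm, with free space in front, below and to both sides
- knob_home (a point): where the centre of the ball is when the case is bolted (fixed to the case: x -126, y +5, z 107 mm)
- dye_bottle: small brown bottle with a black cap, 44 mm wide, 78 mm high; bystander, origin at the centre of its foot
- flask: conical glass flask, 66 mm wide, 94 mm high; bystander, origin at the centre of its foot
- beaker: glass beaker, 70 mm wide, 88 mm high; bystander, origin at the centre of its foot
- eye (a point): centre of the eye, a steel loop standing on a tongue that reaches 57 mm forward of the lid's edge at y 48 to 82 mm. Inside 22 mm wide, 18 mm high; top at z 124 mm when shut. With the lid shut it lies in line with the rod, at x -70, y 65 in the case frame. A bolt thrown too early stops the tongue and the lid cannot shut
- guide (a point): top middle of the guide plate in front of the rod: x -92, y -20, z 115 mm in the case frame. The plate is 6 mm thick and has two notches 16 mm wide, centred at case y -45 (open notch, the handle starts here) and y +5 (bolted notch)

How it is judged:
By the outcome, as a careful person would: the job done as asked, in the order asked, and still so for the second after the job is handed in, with the robot touching nothing.
It also fails if it takes over 45 s, if anything falls off the work surface, if the arm or the gripper's body presses on something with over 40 N, if the wrist force passes 120 N, or if a joint passes its speed limit or range.

## Working session

There is one attempt and no reset: what is moved stays moved. The work goes in short steps, Python scripts to look and compute and a tool call to move; the robot and the scene stay as the last step left them, time stands still between calls to the robot, and variables do not carry over. Pictures are saved under pics/ and viewed, at most 10 in all, crops included, and the job is handed in when it is done.

```bash
ls; mkdir -p pics; python3 - <<'E'
from bench import robot, imaging
import cv2,numpy as np
for n in("scene","side"):
    s=imaging.snapshot(n); cv2.imwrite(f"pics/{n}0.png",s["color"]); print(n,s["fx"],s["fy"],s["cx"],s["cy"],s["k1"]); print(np.round(s["extrinsics"],4).tolist())
o=robot.get_obs(); print(o)
E
```

```text
bench.py
pics
scene 533.4709357700301 533.4709357700301 323.3973039077275 238.08213168257748 -0.06746910938216234
[[-0.6753, -0.7375, -0.0101, 0.5759], [-0.3991, 0.3769, -0.8358, 0.2279], [0.6203, -0.5604, -0.5489, 0.9196], [0.0, 0.0, 0.0, 1.0]]
side 501.0070355178588 501.0070355178588 317.9003807412696 237.18954952591355 0.04263100729724842
[[-0.905, -0.4253, -0.0106, 0.6183], [-0.273, 0.5998, -0.7521, 0.0698], [0.3262, -0.6778, -0.6589, 1.1212], [0.0, 0.0, 0.0, 1.0]]
{'time': 0.1, 'joint_positions': array([-1.30409620e+00,  8.79112121e-02,  1.37207158e+00,  8.19855334e-06,
        1.68357712e+00, -1.03083056e-01]), 'qvel': array([ 0.00142308,  0.00067772, -0.00515739,  0.00044339, -0.00197583,
       -0.00056345]), 'joint_torque': array([ 2.23816241e-03, -3.41253805e+01, -3.03301728e+01,  7.20532774e-02,
        3.05089960e-02, -9.56471331e-05]), 'tool_pos': array([ 0.19865851, -0.51235975,  0.20442075]), 'ee_rot': array([-3.13963667e+00, -2.10537235e-04,  3.69783892e-01]), 'wrist_force': array([-0.69647399, -0.36281948, -0.75084602]), 'wrist_torque': array([ 0.00244025, -0.00986485,  0.00392122]), 'finger_force': 0.0, 'width': 0.09395429809922351}
```

View pics/scene0.png

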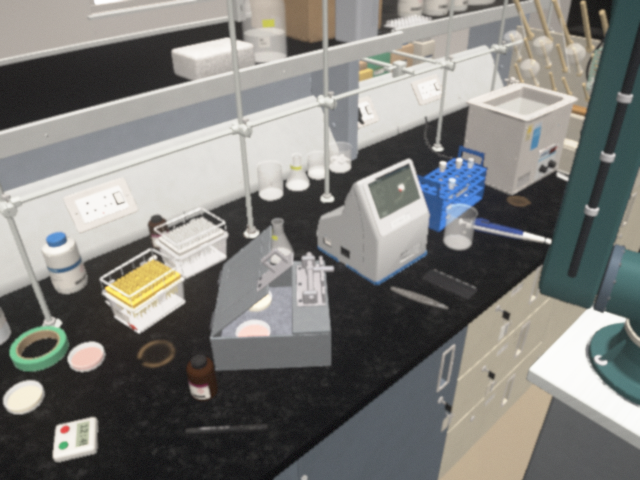

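View pics/side0.png

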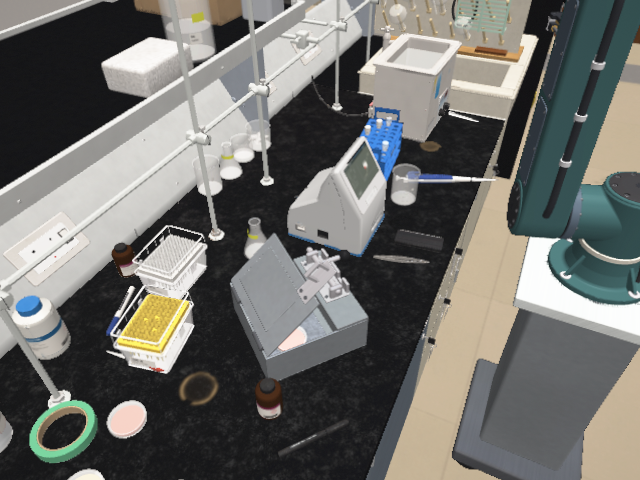

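The pictures show the case half open at about (272,310) in scene and (300,310) in side. The dye bottle is at (201,378) and (268,398), and the flask is behind the case. I'll zoom in next.

```bash
python3 - <<'E'
import cv2,numpy as np
a=cv2.imread("pics/scene0.png")[215:375,180:345]; b=cv2.imread("pics/side0.png")[215:385,220:385]
f=lambda i:cv2.resize(i,(400,400*i.shape[0]//i.shape[1]),interpolation=cv2.INTER_CUBIC)
a,b=f(a),f(b);h=min(len(a),len(b));cv2.imwrite("pics/z0.png",np.hstack([a[:h],b[:h]]))
E
```

```text
(no output)
```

View pics/z0.png

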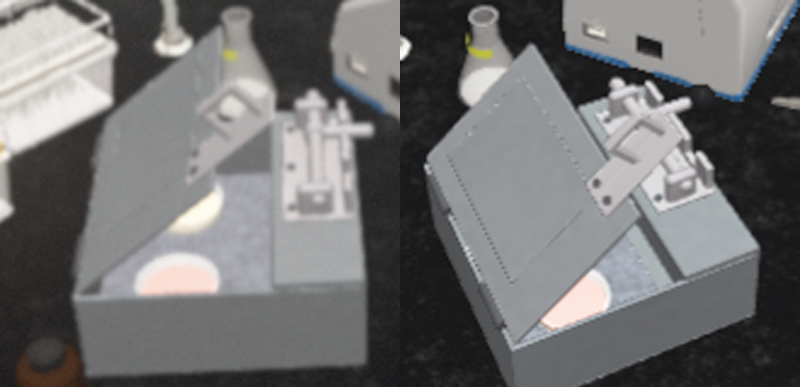

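```bash
cat > h.py <<'E'
import numpy as np,cv2
K={"scene":(533.471,323.397,238.082,-0.067469,[[-0.6753,-0.7375,-0.0101,0.5759],[-0.3991,0.3769,-0.8358,0.2279],[0.6203,-0.5604,-0.5489,0.9196]]),
"side":(501.007,317.900,237.190,0.042631,[[-0.905,-0.4253,-0.0106,0.6183],[-0.273,0.5998,-0.7521,0.0698],[0.3262,-0.6778,-0.6589,1.1212]])}
def ray(n,p):
    f,cx,cy,k,E=K[n];E=np.array(E)
    u=cv2.undistortPoints(np.array([[p]],float),np.array([[f,0,cx],[0,f,cy],[0,0,1]]),np.array([k,0,0,0.]))[0,0]
    return -E[:,:3].T@E[:,3],E[:,:3].T@np.array([*u,1])
def plane(n,p,z):
    c,d=ray(n,p);return c+d*(z-c[2])/d[2]
def proj(n,P):
    f,cx,cy,k,E=K[n];E=np.array(E);q=E[:,:3]@P+E[:,3];u=q[:2]/q[2];u=u*(1+k*u@u);return f*u+[cx,cy]
def tri(a,b):
    (c,d),(e,g)=ray("scene",a),ray("side",b)
    s,t=np.linalg.lstsq(np.c_[d,-g],e-c,rcond=None)[0];return (c+s*d+e+t*g)/2,np.linalg.norm(c+s*d-e-t*g)
E
python3 - <<'E'
from h import *
A=lambda x,y:(180+x*.4125,215+y*.4125)
B=lambda x,y:(220+(x-400)*.4125,215+y*.4125)
for nm,n,p,z in[("front+y","scene",A(365,280),.09),("front+y","side",B(758,250),.09),("deckback+y","scene",A(275,280),.09),("deckback+y","side",B(685,275),.09),
 ("front-y","scene",A(345,115),.09),("fronty bottom","scene",A(363,362),0),("fronty bottom","side",B(755,315),0),("back+y top","scene",A(78,297),.085),("back+y top","side",B(515,345),.085),("back bottom","scene",A(85,375),0)]:
    print(nm,n,plane(n,p,z).round(4))
print("knob",tri(A(390,128),B(703,95)))
E
python3 - <<'E'
import cv2,numpy as np
a=cv2.imread("pics/scene0.png")[250:300,280:350]; b=cv2.imread("pics/side0.png")[235:285,300:370]
f=lambda i:cv2.convertScaleAbs(cv2.resize(i,None,fx=5.7,fy=5.7,interpolation=cv2.INTER_CUBIC),alpha=2.5)
cv2.imwrite("pics/z1.png",np.hstack([f(a),f(b)]))
E
```

```text
front+y scene [0.3865 0.4097 0.09  ]
front+y side [0.3872 0.4164 0.09  ]
deckback+y scene [0.4285 0.4546 0.09  ]
deckback+y side [0.4272 0.4606 0.09  ]
front-y scene [0.5376 0.2903 0.09  ]
fronty bottom scene [0.3947 0.4043 0.    ]
fronty bottom side [0.3879 0.4077 0.    ]
back+y top scene [0.5112 0.5606 0.085 ]
back+y top side [0.5123 0.5626 0.085 ]
back bottom scene [0.522  0.5606 0.    ]
knob (array([0.48381357, 0.29270408, 0.10615954]), np.float64(0.0018150200808741506))
```

View pics/z1.png

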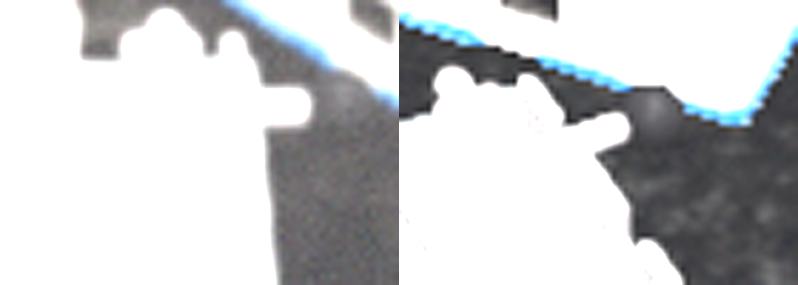

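```bash
cat >> h.py <<'E'
def fit(M,W):
    M=np.array(M)[:,:2];W=np.array(W)[:,:2];m,w=M.mean(0),W.mean(0);H=(M-m).T@(W-w)
    y=np.arctan2(H[0,1]-H[1,0],H[0,0]+H[1,1]);R=np.array([[np.cos(y),-np.sin(y)],[np.sin(y),np.cos(y)]]);t=w-R@m
    return y,R,t,(M@R.T+t-W)
E
python3 - <<'E'
from h import *
A=lambda x,y:(180+x*.4125,215+y*.4125)
B=lambda x,y:(220+(x-400)*.4125,215+y*.4125)
L=[("scene",A(365,280),(-.1,.1,.09)),("side",B(758,250),(-.1,.1,.09)),("scene",A(275,280),(-.036,.1,.09)),("side",B(685,275),(-.036,.1,.09)),
("scene",A(363,362),(-.1,.1,0)),("side",B(755,315),(-.1,.1,0)),("scene",A(78,297),(.1,.1,.085)),("side",B(515,345),(.1,.1,.085)),("scene",A(345,115),(-.1,-.1,.09)),
("scene",(340.5,268.3),(-.126,-.045,.107)),("side",(345.2,256.5),(-.126,-.045,.107))]
W=[plane(n,p,m[2]) for n,p,m in L];y,R,t,r=fit([m for *_,m in L],W)
print(y,t,(r*1000).round(1).tolist())
print(tri(L[-2][1],L[-1][1]))
T=lambda q:np.r_[R@q[:2]+t,q[2]]
for q in[(-.126,-.045,.107),(-.126,.005,.107),(-.07,.065,.107)]:print(q,T(np.array(q)).round(4))
# lid angle: edge corner +y,  pixels of candidates
for th in(.5,.6,.7,.8,.9):
  P=[np.array([.095-.131*np.cos(th)+.005*np.sin(th),yy,.085+.131*np.sin(th)+.005*np.cos(th)]) for yy in(.1,-.1)]
  print(th,[[( proj(n,T(p))-o)/.4125+[0 if n=="scene" else 400,0] for n,o in(("scene",[180,215]),("side",[220,215]))] for p in P], T((P[0]+P[1])/2))
for n,p in(("scene",(201,398)),("side",(269,415))):print("dye",plane(n,p,0))
for n,p in(("scene",(281,258)),("side",(255,256))):print("flask",plane(n,p,0))
E
```

```text
0.88623139932402 [0.52757647 0.42357197] [[0.4, -0.4], [-0.3, -7.1], [-1.1, 4.3], [0.1, -1.7], [-7.8, 5.0], [-1.0, 1.6], [2.2, 3.7], [1.1, 1.6], [4.2, -7.4], [-0.3, 3.7], [2.6, -3.4]]
(array([0.48087435, 0.2976174 , 0.1073012 ]), np.float64(0.00507349555540578))
(-0.126, -0.045, 0.107) [0.4828 0.2975 0.107 ]
(-0.126, 0.005, 0.107) [0.444  0.3291 0.107 ]
(-0.07, 0.065, 0.107) [0.433  0.4104 0.107 ]
0.5 [[array([238.77834317, 214.98472963]), array([663.48186983, 225.76594285])], [array([242.13785638,  48.71242737]), array([552.64843913,  55.23165651])]] [0.51646873 0.40996354 0.15219266]
0.6 [[array([226.58601069, 202.57043756]), array([654.05275901, 218.85450147])], [array([232.00052638,  37.30648652]), array([543.46034932,  47.63670437])]] [0.52106609 0.41559591 0.16309484]
0.7 [[array([212.65685072, 190.97629337]), array([643.02018829, 213.0716456 ])], [array([220.43980821,  26.67019785]), array([532.91812402,  41.02372445])]] [0.52632872 0.42204331 0.17321673]
0.8 [[array([197.11793417, 180.35578486]), array([630.45020519, 208.51917479])], [array([207.56311193,  16.93839221]), array([521.09562028,  35.49309691])]] [0.53220403 0.42924134 0.18245718]
0.9 [[array([180.12401959, 170.85492728]), array([616.43302356, 205.28979184])], [array([193.4987291 ,   8.23837646]), array([508.08683435,  31.13749766])]] [0.53863332 0.43711806 0.19072388]
dye [0.48455666 0.61269649 0.        ]
dye [0.48739894 0.61392207 0.        ]
flask [0.70702841 0.26401035 0.        ]
flask [0.71253409 0.28077871 0.        ]
```

```bash
python3 - <<'E'
from h import *
print("instr top",tri((413,163),(374,142)),"base corner",plane("scene",(375,280),0),plane("scene",(320,243),0), plane("scene",(425,243),0),plane("side",(290,236),0),plane("side",(345,249),0))
for p in((252,233),(327,198),(45,325)):print("rod",plane("scene",p,0))
print("beaker",plane("scene",(458,245),0))
E
```

```text
instr top (array([0.51604818, 0.06042383, 0.23289678]), np.float64(0.004910137619561088)) base corner [0.50560847 0.16843135 0.        ] [0.69159438 0.15854215 0.        ] [ 0.52153908 -0.02157148  0.        ] [0.6713035  0.18442804 0.        ] [0.53193528 0.17208603 0.        ]
rod [0.8378985  0.24978243 0.        ]
rod [ 0.84063548 -0.00200706  0.        ]
rod [0.84798923 0.74682193 0.        ]
beaker [ 0.46291989 -0.07134164  0.        ]
```

Call:
{"op": "nudge_tcp", "data": {
  "motion": [
    {"aperture": 0,"sz": -0.025,"spin": -0.103},
    {"aperture": 0,"sz": -0.025,"spin": -0.103},
    {"aperture": 0,"sz": -0.025,"spin": -0.103},
    {"aperture": 0,"sz": -0.025,"spin": -0.103},
    {"aperture": 0,"sz": -0.025,"spin": -0.103},
    {"aperture": 0}
  ]
}}

```text
time: 0.6
tool_pos: [0.1991, -0.5141, 0.3361]
ee_rot: [3.134, 0.005, 0.887]
wrist_force: [-1.3, 0.3, 0.4]
width: 0.0576
finger_force: 0.0
```

Call:
{"op": "nudge_tcp", "data": {
  "motion": [
    {"aperture": 0,"sx": 0.0337,"sy": -0.012},
    {"aperture": 0,"sx": 0.0337,"sy": -0.012},
    {"aperture": 0,"sx": 0.0337,"sy": -0.012},
    {"aperture": 0,"sx": 0.0337,"sy": -0.012},
    {"aperture": 0,"sx": 0.0337,"sy": -0.012},
    {"aperture": 0,"sx": 0.0337,"sy": -0.012},
    {"aperture": 0,"sx": 0.0337,"sy": -0.012},
    {"aperture": 0,"sx": 0.0337,"sy": -0.012},
    {"aperture": 0,"sx": 0.0337,"sy": -0.012},
    {"aperture": 0,"sx": 0.0337,"sy": -0.012},
    {"aperture": 0,"sx": 0.0337,"sy": -0.012},
    {"aperture": 0,"sx": 0.0337,"sy": -0.012},
    {"aperture": 0,"sx": 0.0337,"sy": -0.012},
    {"aperture": 0,"sx": 0.0337,"sy": -0.012},
    {"aperture": 0,"sx": 0.0337,"sy": -0.012},
    {"aperture": 0,"sx": 0.0337,"sy": -0.012},
    {"aperture": 0,"sx": 0.0337,"sy": -0.012},
    {"aperture": 0,"sx": 0.0337,"sy": -0.012},
    {"aperture": 0,"sx": 0.0337,"sy": -0.012},
    {"aperture": 0,"sx": 0.0337,"sy": -0.012}
  ]
}}

```text
time: 2.27
tool_pos: [0.4398, 0.1626, 0.3289]
ee_rot: [-3.141, 0.002, 0.884]
wrist_force: [0.2, 0.3, 0.9]
width: 0.0003
finger_force: 0.0
```

Call:
{"op": "nudge_tcp", "data": {
  "motion": [
    {"aperture": 0,"sx": 0.0337,"sy": -0.012},
    {"aperture": 0,"sx": 0.0337,"sy": -0.012},
    {"aperture": 0,"sx": 0.0337,"sy": -0.012},
    {"aperture": 0,"sx": 0.0337,"sy": -0.012},
    {"aperture": 0,"sx": 0.0337,"sy": -0.012},
    {"aperture": 0,"sx": 0.0337,"sy": -0.012},
    {"aperture": 0,"sx": 0.0337,"sy": -0.012},
    {"aperture": 0,"sx": 0.0337,"sy": -0.012},
    {"aperture": 0},
    {"aperture": 0}
  ]
}}

```text
time: 3.1
tool_pos: [0.5366, 0.4316, 0.3247]
ee_rot: [-3.139, 0.008, 0.885]
wrist_force: [-0.5, -0.7, -0.1]
width: 0.0006
finger_force: 0.0
```

```bash
cat >> h.py <<'E'
def incase(p,y=0.886231,t=(0.52758,0.42357)):
    c,s=np.cos(y),np.sin(y);d=np.array(p[:2])-t;return np.array([c*d[0]+s*d[1],-s*d[0]+c*d[1],p[2]])
def where():
    from bench import robot, imaging
    o=robot.get_obs();print("t",o["time"],"case",incase(o["tool_pos"]).round(4),"rpy",o["ee_rot"].round(3),"F",o["wrist_force"].round(1),"w",round(o["width"],4),round(o["finger_force"],1))
E
python3 -c "from h import *;where()"
```

```text
t 3.1 case [ 0.0119 -0.0019  0.3247] rpy [-3.139  0.008  0.885] F [-0.5 -0.7 -0.1] w 0.0006 0.0
```

Call:
{"op": "nudge_tcp", "data": {
  "motion": [
    {"aperture": 0,"sz": 0.03},
    {"aperture": 0,"sz": 0.03},
    {"aperture": 0,"sz": 0.03},
    {"aperture": 0,"sz": 0.03},
    {"aperture": 0,"sz": 0.01},
    {"aperture": 0,"sz": 0.01},
    {"aperture": 0,"sz": 0.01},
    {"aperture": 0}
  ]
}}

```text
time: 3.77
tool_pos: [0.5363, 0.4295, 0.18]
ee_rot: [-3.142, 0.001, 0.884]
wrist_force: [-0.2, 0.1, -0.4]
width: 0.0004
finger_force: 0.0
```

Call:
{"op": "nudge_tcp", "data": {
  "motion": [
    {"aperture": 0,"sx": -0.002,"sz": 0.01},
    {"aperture": 0,"sx": -0.003,"sz": 0.01},
    {"aperture": 0,"sx": -0.003,"sz": 0.01},
    {"aperture": 0,"sx": -0.003,"sz": 0.01},
    {"aperture": 0,"sx": -0.003,"sz": 0.01},
    {"aperture": 0,"sx": -0.003,"sz": 0.01},
    {"aperture": 0,"sx": -0.003,"sz": 0.01},
    {"aperture": 0}
  ]
}}

```text
time: 4.43
tool_pos: [0.5226, 0.4136, 0.1073]
ee_rot: [-3.14, 0.004, 0.885]
wrist_force: [0.2, -0.1, -0.7]
width: 0.0005
finger_force: 0.0
```

```bash
python3 -c "from h import *;where()"
```

```text
t 4.4333 case [-0.0109 -0.0024  0.1073] rpy [-3.14   0.004  0.885] F [ 0.2 -0.1 -0.7] w 0.0005 0.0
```

Call:
{"op": "nudge_tcp", "data": {
  "motion": [
    {"aperture": 0,"sx": -0.002,"sz": 0.006},
    {"aperture": 0,"sx": -0.002,"sz": 0.006},
    {"aperture": 0,"sz": 0.004}
  ]
}}

```text
time: 4.68
tool_pos: [0.5213, 0.4117, 0.0941]
ee_rot: [3.141, -0.001, 0.885]
wrist_force: [-0.2, 0.2, 1.8]
width: 0.0009
finger_force: 0.7
```

Call:
{"op": "nudge_tcp", "data": {
  "motion": [
    {"aperture": 0,"sz": 0.003},
    {"aperture": 0}
  ]
}}

```text
time: 4.85
tool_pos: [0.521, 0.4114, 0.0905]
ee_rot: [-3.141, 0.001, 0.885]
wrist_force: [0.5, 0.0, -0.5]
width: 0.0006
finger_force: 0.0
```

```bash
python3 -c "from h import *;where()
from bench import robot, imaging
for n in('scene','side'): cv2.imwrite(f'pics/{n}1.png',imaging.snapshot(n)['color'])
a=cv2.imread('pics/scene1.png')[215:375,180:345]; b=cv2.imread('pics/side1.png')[215:375,220:385]
f=lambda i:cv2.resize(i,(400,388),interpolation=cv2.INTER_CUBIC)
cv2.imwrite('pics/z2.png',np.hstack([f(a),f(b)]))"
```

```text
t 4.85 case [-0.0136 -0.0026  0.0905] rpy [-3.141e+00  1.000e-03  8.850e-01] F [ 0.5  0.  -0.5] w 0.0006 0.0
```

View pics/z2.png

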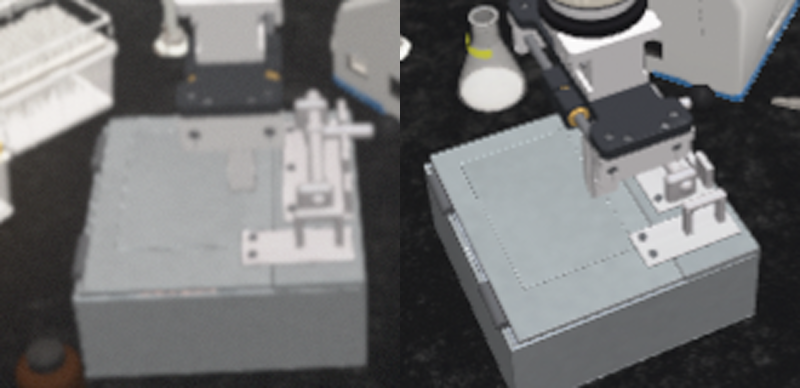

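The lid now looks shut, with the eye standing over the deck in line with the rod. I'll press a little further until the force rises.

Call:
{"op": "nudge_tcp", "data": {
  "motion": [
    {"aperture": 0,"sz": 0.002},
    {"aperture": 0,"sz": 0.002},
    {"aperture": 0}
  ]
}}

```text
time: 5.2
tool_pos: [0.5215, 0.4117, 0.0902]
ee_rot: [3.141, -0.001, 0.885]
wrist_force: [-1.6, -1.7, 7.7]
width: 0.0006
finger_force: 4.0
```

Call:
{"op": "nudge_tcp", "data": {
  "motion": [
    {"aperture": 0,"sz": 0.002},
    {"aperture": 0}
  ]
}}

```text
time: 5.37
tool_pos: [0.5216, 0.4117, 0.0901]
ee_rot: [3.14, -0.002, 0.885]
wrist_force: [-4.3, -3.5, 14.1]
width: 0.0006
finger_force: 6.6
```

```bash
python3 -c "from h import *;where()"
```

```text
t 5.3667 case [-0.013  -0.0029  0.0901] rpy [ 3.14e+00 -2.00e-03  8.85e-01] F [-4.3 -3.5 14.1] w 0.0006 6.6
```

Call:
{"op": "nudge_tcp", "data": {
  "motion": [
    {"aperture": 0,"sz": -0.03},
    {"aperture": 0.06,"sz": -0.03},
    {"aperture": 0.06,"sz": -0.03},
    {"aperture": 0.06,"sz": -0.03},
    {"aperture": 0.06,"sx": -0.028,"sy": 0.0105},
    {"aperture": 0.06,"sx": -0.028,"sy": 0.0105},
    {"aperture": 0.06,"sx": -0.028,"sy": 0.0105},
    {"aperture": 0.06,"sx": -0.028,"sy": 0.0105},
    {"aperture": 0.06},
    {"aperture": 0.06}
  ]
}}

```text
time: 6.2
tool_pos: [0.4827, 0.2974, 0.2059]
ee_rot: [3.141, -0.001, 0.883]
wrist_force: [0.2, 0.6, 0.5]
width: 0.0571
finger_force: 0.0
```

```bash
python3 -c "from h import *;where()
from bench import robot, imaging
s=imaging.snapshot('wrist'); cv2.imwrite('pics/w1.png',s['color']);print(s['fx'],s['cx'],s['cy'],s['k1'],s['extrinsics'].round(5).tolist())
for n in('scene','side'): cv2.imwrite(f'pics/{n}2.png',imaging.snapshot(n)['color'])
"
```

```text
t 6.2 case [-0.1261 -0.045   0.2059] rpy [ 3.141e+00 -1.000e-03  8.830e-01] F [0.2 0.6 0.5] w 0.0571 0.0
417.43090253894167 319.9733391118043 242.13258502766928 0.007013301066843082 [[0.77292, -0.6345, -2e-05, -0.18398], [-0.61238, -0.74598, 0.26174, 0.49014], [-0.16609, -0.20229, -0.96514, 0.53246], [0.0, 0.0, 0.0, 1.0]]
```

View pics/w1.png

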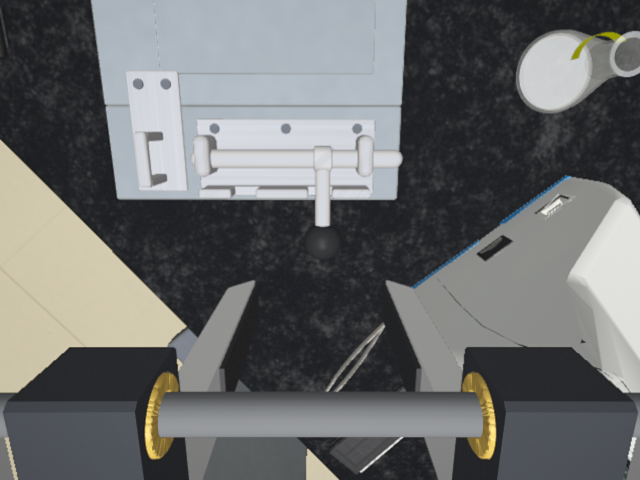

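The wrist view shows the ball at (323,242), the front deck corners at (117,199) and (397,199), and the lid shut flush. I'll cast rays for exact offsets.

```bash
python3 - <<'E'
from h import *
K["wrist"]=(417.431,319.973,242.133,0.007013,[[0.77292,-0.6345,-2e-05,-0.18398],[-0.61238,-0.74598,0.26174,0.49014],[-0.16609,-0.20229,-0.96514,0.53246]])
g=cv2.cvtColor(cv2.imread("pics/w1.png"),cv2.COLOR_BGR2GRAY)
for nm,p,z in[("ball",(323,242),.107),("stem",(322.5,200),.107),("F+y",(117,199),.09),("F-y",(397,199),.09),("eye post top",(155,132),.124)]:
    w=plane("wrist",p,z);print(nm,w.round(4),incase(w).round(4))
E
```

```text
ball [0.4845 0.297  0.107 ] [-0.1253 -0.0467  0.107 ]
stem [0.5028 0.3198 0.107 ] [-0.096  -0.0464  0.107 ]
F+y [0.3883 0.411  0.09  ] [-0.0978  0.0999  0.09  ]
F-y [0.5426 0.2844 0.09  ] [-0.0983 -0.0996  0.09  ]
eye post top [0.4524 0.4185 0.124 ] [-0.0515  0.055   0.124 ]
```

Call:
{"op": "nudge_tcp", "data": {
  "motion": [
    {"aperture": 0.06,"sy": 0.001,"sz": 0.03},
    {"aperture": 0.06,"sz": 0.03},
    {"aperture": 0.06,"sz": 0.03},
    {"aperture": 0.06,"sz": 0.015},
    {"aperture": 0.06,"sz": 0.013},
    {"aperture": 0.06},
    {"aperture": 0.06},
    {"aperture": 0},
    {"aperture": 0},
    {"aperture": 0},
    {"aperture": 0},
    {"aperture": 0}
  ]
}}

```text
time: 7.35
tool_pos: [0.484, 0.2979, 0.0882]
ee_rot: [3.141, -0.001, 0.885]
wrist_force: [-0.6, 0.2, 0.3]
width: 0.0301
finger_force: 0.0
```

```bash
python3 -c "from h import *;where()"
```

```text
t 7.35 case [-0.1249 -0.0457  0.0882] rpy [ 3.141e+00 -1.000e-03  8.850e-01] F [-0.6  0.2  0.3] w 0.0301 0.0
```

Call:
{"op": "nudge_tcp", "data": {
  "motion": [
    {"aperture": 0},
    {"aperture": 0},
    {"aperture": 0},
    {"aperture": 0}
  ]
}}

```text
time: 7.68
tool_pos: [0.484, 0.2977, 0.0879]
ee_rot: [3.141, -0.001, 0.885]
wrist_force: [0.2, -0.2, 2.0]
width: 0.0248
finger_force: 30.0
```

Call:
{"op": "nudge_tcp", "data": {
  "motion": [
    {"aperture": 0,"sx": 0.001,"sz": -0.011},
    {"aperture": 0,"sx": 0.0035,"sz": -0.0107},
    {"aperture": 0}
  ]
}}

```text
time: 7.93
tool_pos: [0.4867, 0.3012, 0.1116]
ee_rot: [3.141, -0.0, 0.885]
wrist_force: [-3.5, -2.3, 1.1]
width: 0.0246
finger_force: 30.0
```

```bash
python3 -c "from h import *;where()"
```

```text
t 7.9333 case [-0.1206 -0.0457  0.1116] rpy [ 3.141 -0.     0.885] F [-3.5 -2.3  1.1] w 0.0246 30.0
```

Gripped, with low forces. I'll carry on along the arc to about 0.95 rad.

Call:
{"op": "nudge_tcp", "data": {
  "motion": [
    {"aperture": 0,"sx": 0.0054,"sz": -0.0098},
    {"aperture": 0,"sx": 0.0072,"sz": -0.0086},
    {"aperture": 0,"sx": 0.0064,"sz": -0.0054},
    {"aperture": 0}
  ]
}}

```text
time: 8.27
tool_pos: [0.4993, 0.3167, 0.1345]
ee_rot: [3.141, -0.002, 0.885]
wrist_force: [-2.6, -0.7, 1.9]
width: 0.0246
finger_force: 30.0
```

```bash
python3 -c "from h import *;where()"
```

```text
t 8.2667 case [-0.1007 -0.0456  0.1345] rpy [ 3.141e+00 -2.000e-03  8.850e-01] F [-2.6 -0.7  1.9] w 0.0246 30.0
```

Call:
{"op": "nudge_tcp", "data": {
  "motion": [
    {"aperture": 0,"sy": -0.01},
    {"aperture": 0,"sy": -0.01},
    {"aperture": 0,"sy": -0.01},
    {"aperture": 0,"sy": -0.01},
    {"aperture": 0,"sy": -0.01},
    {"aperture": 0},
    {"aperture": 0}
  ]
}}

```text
time: 8.85
tool_pos: [0.4584, 0.3483, 0.1331]
ee_rot: [-3.141, 0.001, 0.887]
wrist_force: [-3.9, -3.3, 5.6]
width: 0.0247
finger_force: 30.0
```

```bash
python3 -c "from h import *;where()"
```

```text
t 8.85 case [-0.1021  0.006   0.1331] rpy [-3.141e+00  1.000e-03  8.870e-01] F [-3.9 -3.3  5.6] w 0.0247 30.0
```

Call:
{"op": "nudge_tcp", "data": {
  "motion": [
    {"aperture": 0,"sy": 0.0015},
    {"aperture": 0,"sx": -0.0064,"sz": 0.0054},
    {"aperture": 0,"sx": -0.0072,"sz": 0.0086},
    {"aperture": 0,"sx": -0.0054,"sz": 0.0098},
    {"aperture": 0}
  ]
}}

```text
time: 9.27
tool_pos: [0.4495, 0.332, 0.107]
ee_rot: [-3.141, -0.002, 0.884]
wrist_force: [1.3, 1.5, -1.5]
width: 0.0244
finger_force: 30.0
```

```bash
python3 -c "from h import *;where()"
```

```text
t 9.2667 case [-0.1203  0.0026  0.107 ] rpy [-3.141e+00 -2.000e-03  8.840e-01] F [ 1.3  1.5 -1.5] w 0.0244 30.0
```

Call:
{"op": "nudge_tcp", "data": {
  "motion": [
    {"aperture": 0,"sx": -0.0035,"sz": 0.0107},
    {"aperture": 0}
  ]
}}

```text
time: 9.43
tool_pos: [0.4477, 0.3298, 0.097]
ee_rot: [3.141, -0.003, 0.884]
wrist_force: [3.8, 3.6, 0.1]
width: 0.0246
finger_force: 30.0
```

```bash
python3 -c "from h import *;where()"
```

```text
t 9.4333 case [-0.1231  0.0026  0.097 ] rpy [ 3.141e+00 -3.000e-03  8.840e-01] F [3.8 3.6 0.1] w 0.0246 30.0
```

Call:
{"op": "nudge_tcp", "data": {
  "motion": [
    {"aperture": 0,"sx": -0.001,"sz": 0.007},
    {"aperture": 0},
    {"aperture": 0.06},
    {"aperture": 0.06},
    {"aperture": 0.06},
    {"aperture": 0.06},
    {"aperture": 0.06}
  ]
}}

```text
time: 10.02
tool_pos: [0.4458, 0.3281, 0.0913]
ee_rot: [-3.142, 0.001, 0.885]
wrist_force: [-0.5, 0.9, 0.5]
width: 0.0544
finger_force: 0.0
```

```bash
python3 -c "from h import *;where()"
```

```text
t 10.0167 case [-0.1257  0.003   0.0913] rpy [-3.142e+00  1.000e-03  8.850e-01] F [-0.5  0.9  0.5] w 0.0544 0.0
```

Call:
{"op": "nudge_tcp", "data": {
  "motion": [
    {"aperture": 0.06,"sz": -0.03},
    {"aperture": 0.06,"sz": -0.03},
    {"aperture": 0.06,"sz": -0.03},
    {"aperture": 0.06,"sz": -0.03},
    {"aperture": 0.06,"sy": 0.02},
    {"aperture": 0.06,"sy": 0.03},
    {"aperture": 0.06},
    {"aperture": 0.06}
  ]
}}

```text
time: 10.68
tool_pos: [0.4852, 0.2959, 0.2111]
ee_rot: [-3.141, 0.001, 0.883]
wrist_force: [0.9, 0.4, -1.1]
width: 0.0599
finger_force: 0.0
```

```bash
python3 -c "from h import *;where()
from bench import robot, imaging
s=imaging.snapshot('wrist'); cv2.imwrite('pics/w2.png',s['color']);K['wrist']=(s['fx'],s['cx'],s['cy'],s['k1'],s['extrinsics'][:3].tolist());import json;json.dump(K,open('k.json','w'))
for n in('scene','side'): cv2.imwrite(f'pics/{n}3.png',imaging.snapshot(n)['color'])
a=cv2.imread('pics/scene3.png')[215:375,180:345]; b=cv2.imread('pics/side3.png')[215:375,220:385]
f=lambda i:cv2.resize(i,(400,388),interpolation=cv2.INTER_CUBIC)
cv2.imwrite('pics/z3.png',np.hstack([f(a),f(b)]))"
```

```text
t 10.6833 case [-0.1257 -0.0479  0.2111] rpy [-3.141e+00  1.000e-03  8.830e-01] F [ 0.9  0.4 -1.1] w 0.0599 0.0
```

View pics/w2.png

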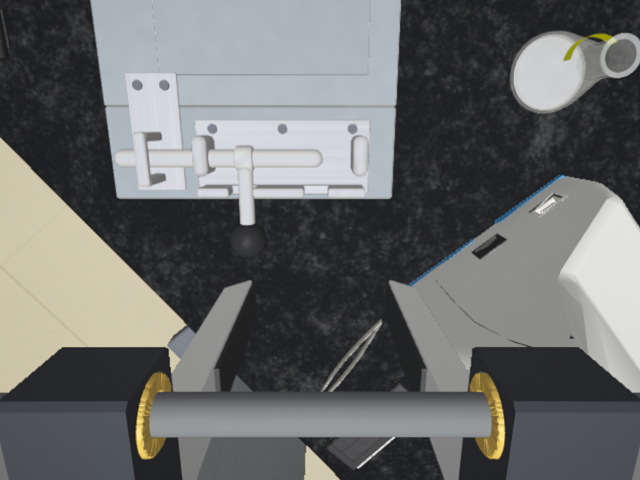

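View pics/z3.png

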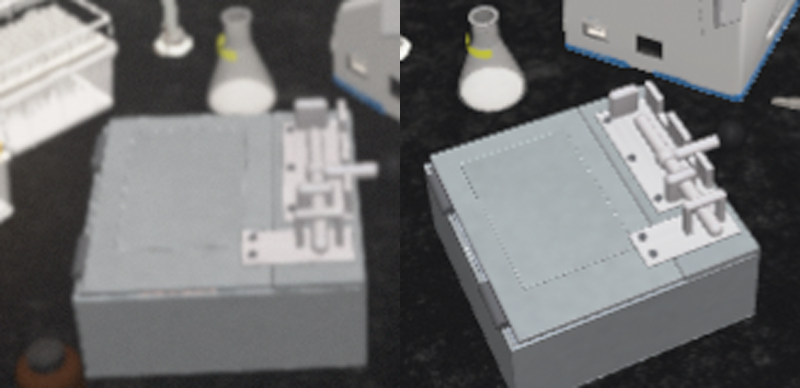

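The wrist view shows the rod through the eye at (140,158), the handle at the bolted notch at (247,190), and the ball at (248,241). Next I'll check numerically that the handle is fully down.

```bash
python3 - <<'E'
from h import *
import json;K.update(json.load(open('k.json')))
R=np.array([[.6325,-.7746],[.7746,.6325]])
T=lambda x,y,z:np.r_[R@[x,y]+[.52758,.42357],z]
w=plane("wrist",(248,241),.107);print("ball@.107",incase(w).round(4))
def tip(n):  # end of the light stem: rightmost bright pixel near it
    pass
for y,i in((-.0455,0),(.0042,3)):
  for phi in(0,.15,.3,.6):
    P=T(-.07-.043*np.cos(phi),y,.107+.043*np.sin(phi)); print(i,phi,((proj("scene",P)-[180,215])/.4125).round(0),((proj("side",P)-[220,215])/.4125+[400,0]).round(0),proj("wrist",T(-.07-.056*np.cos(phi),y,.107+.056*np.sin(phi))).round(0))
E
```

```text
ball@.107 [-0.1257  0.0033  0.107 ]
0 0 [369. 132.] [688. 102.] [317. 241.]
0 0.15 [368. 125.] [688.  96.] [317. 244.]
0 0.3 [366. 118.] [686.  91.] [317. 244.]
0 0.6 [359. 106.] [680.  83.] [317. 239.]
3 0 [374. 172.] [717. 140.] [247. 241.]
3 0.15 [373. 165.] [716. 135.] [245. 244.]
3 0.3 [371. 158.] [715. 130.] [242. 244.]
3 0.6 [363. 146.] [709. 121.] [237. 240.]
```

The stem tip measures (375,170) in scene and (717,141) in side, against (374,172) and (717,140) predicted at 0 rad. Bolt travel is 50 mm. Handing in.

```bash
python3 -c "from bench import robot, imaging;print(robot.close_job())"
```

```text
the job is handed in; nothing more can be done
None
```

I shut the lid flush, slid the bolt 50 mm through the eye and let the handle drop level into the bolted notch. The robot then moved clear, no contact with the things round the case was seen, and the job was handed in at about 11 s.

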